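# Spray the tile with cleaner and shut the soaking tray

### The arm

A 7-joint arm with a two-finger parallel gripper is mounted at the origin on the work surface. World frame = base frame: x ahead of the robot, y to its left, z up, the work surface at z = 0. Lengths are in mm, angles in rad, forces in N, time in s.
With the tool pointing down it reaches from about 400 to 875 mm from the base axis. Payload 19.3 kg.
Tool frame: the origin (TCP) lies at the very end of the fingers, on their centre line; the grasp point (between the pads) lies 19 mm behind it (grip_point_offset is the z of the grasp point in the tool frame, in mm); z points along the fingers, x is the direction in which the jaws open and shut, and the axes are right-handed (so a half turn about z gives the same grasp; the last joint's range is limited). The gripper opens to 85 mm and grips with 20 to 120 N. Pads are 22 mm wide; open, the fingers measure 114 mm over their backs; the gripper's body (76 mm by 85 mm) begins 54 mm behind the grasp point. The pads swing forward as they close: fully open they stand 13 mm farther back than shut.
Start: joints at [1.046, 0.521, -0.036, 1.599, 0.021, 1.021, -0.113], TCP at [274.524, -561.472, 231.291] pointing down, gripper open.
Joint ranges: [-2.91, 2.91], [-0.3, 2.13], [-1.5, 1.42], [0.17, 2.43], [-1.26, 4.41], [0.16, 1.93], [-2.52, 2.52]. Speed limits (rad/s): [1.89, 1.89, 2.39, 2.39, 3.01, 3.01, 3.01].

### API

Orientations are given as a 3x3 rotation matrix whose columns are the frame's x, y, z axes.
In Python, from workcell import movep, movel, goto_joints, open_gripper, clamp, wait, inverse_kinematics, read_state, camera, PlanningError, finish_job, grip_point_offset gives the robot as it stands. Calls block until the motion is done:
- movep(position, orientation): joint-space move of the TCP to a pose.
- movel(position, frame=None, max_speed=150, guard=None): straight line of the TCP; frame=None keeps the orientation; max_speed is the mean speed in mm/s. With guard (N) it stops when the force on the tool has changed by that much, and returns True; else False.
- goto_joints(angles): joint-space move.
- open_gripper() and clamp(): open the fingers fully, or close them until they stop; the grip force is fixed at half the most.
- wait(seconds).
- inverse_kinematics(position, orientation): joint angles nearest the present ones, or None.
- read_state(): the state.
- camera(name): name is "side" or "top" or "wrist"; returns a dict with "image" (384x512x3 uint8, blue, green, red), "range_z" (384x512 float32, mm along the optical axis (not along the pixel's ray), 0 where there is no reading), "fx", "fy", "cx", "cy" (pixels), "cam_to_world" (4x4, takes a point from camera to world coordinates). Camera axes: x right, y up, looking along -z (the intrinsics and any distortion apply to the point x, -y, -z); pixel columns grow to the right and rows downward; lengths in mm; the calibration is good to about 2 mm. The wrist camera is an equidistant fisheye: a pixel r from the principal point sees the ray r / f radians off the axis. A picture is of the moment at which its call begins.
A pose or a line that the arm cannot do raises PlanningError and nothing moves.
- finish_job(): hands the job in, once; it reports no verdict.
The state is a dict: "time": time; "qpos": joint angles; "qvel": joint speeds; "joint_efforts": joint torques, N m; "eef_pos": TCP position; "tool_rot": TCP orientation; "ft_force": force on the tool from outside, world axes, zero at the start; "torque": the same for the moment, N m; "finger_gap": finger opening in mm.
Only numpy, scipy, OpenCV 4.12 (cv2) and the standard library are available. Lean on these libraries where they do the work, as an engineer would, in place of code of your own. Each camera call takes 0.05 s, during which the arm holds its last target.

### The job

The dirty tile in the tray needs cleaner and then has to soak under the lid. While the tray's lid is still open, press the white nozzle cap of the short, broad can fully down for a moment and let it spring back up, then shut the tray's lid completely. Do not press the cap of the tall, slim can, and leave the tile, the float, the pry bar and the jar where they are.

Things in the scene. Friction and masses are not known exactly. Their poses are not given: they have to be found in the camera images.
- cleaner: the short, broad spray can (cleaner): bare metal can 76 mm across with a white band, in a round steel foot 90 mm across fixed to the worktop. Stands beside the tray on its -y side (right, seen from the robot). Origin: centre of its underside on the worktop, z up; the spout on its cap points along its own +y, towards the tray. It and the tall can may stand in either order along x
- cleaner_top (a point): centre of the flat top of the short can's white nozzle cap (46 mm across, 22 mm high); about 157 mm above the worktop when up; moves down with the cap
- cleaner_cap (a joint): how far the short can's cap is pressed, m: 0 up, 0.010 fully down against its stop; a spring returns it (about 2 N to start, 5 N fully down)
- adhesive: the tall, slim spray can, to be left alone: 52 mm across, in a round steel foot 66 mm across fixed to the worktop. Origin: centre of its underside, z up; spout along its own +y
- adhesive_top (a point): centre of the flat top of the tall can's white cap (36 mm across), about 211 mm above the worktop
- adhesive_cap (a joint): how far the tall can's cap is pressed, m: 0 up, 0.010 fully down
- tray: fixed shallow open-topped aluminium tray, 220 mm along its own x, 240 mm along y, 50 mm high, walls 4 mm. Origin: centre of its underside, x away from the robot, z up
- lid (a joint): angle of the tray's flat aluminium lid, rad: 0 shut flat on the rim, about 1.57 upright; it is hinged on the tray's far (+x) rim, opens upward away from the robot and stays where it is left (stiff hinge)
- lid_hinge (a point): the middle of the lid's hinge line, on the tray's far rim; the line runs along the tray's y. The lid is a plate 6 mm thick, 220 mm from the hinge line to its free edge and 240 mm wide along the hinge; shut, its top lies 56 mm above the worktop
- lid_handle (a point): end of the black round knob (about 26 mm across) on the lid's outer face, which is its top when shut: on the lid's middle line, 190 mm from the hinge line, standing 35 mm off that face
- wall_tile: white ceramic tile 150 x 150 x 9 mm lying loose on the tray's floor. Origin: centre of its underside
- float: grey grouting float, 200 mm along its x, 90 mm wide, 69 mm high with its grip, loose on the worktop. Origin: centre of its underside
- prybar: chrome pry bar lying flat, about 210 mm along its x, 30 mm wide, its hooked end up to 34 mm high. Origin: on the underside near the middle
- jar: clear glass jar of white tile spacers with a steel lid, 76 mm across, 100 mm high, standing loose. Origin: centre of its underside
Mind the look-alikes: they are no part of the job. What is shaped like the cleaner but green or turquoise is not meant.

How it is judged:
By the outcome, as a careful person would: the job done as asked, in the order asked, and still so for the second after the job is handed in, with the robot touching nothing.
It also fails if it takes over 48 s, if anything falls off the work surface, if the arm or the gripper's body presses on something with over 40 N, if the wrist force passes 120 N, or if a joint passes its speed limit or range.

## Working session

There is one attempt and no reset: what is moved stays moved. The work goes in short steps, each a Python script; the robot and the scene stay as the last script left them, time stands still between calls to the robot, and variables do not carry over. Pictures are saved under pics/ and viewed, and the job is handed in when it is done.

```bash
mkdir -p pics; ls; python3 - <<'E'
from workcell import *
import cv2,numpy as np
s=read_state();print(s['time'],s['eef_pos'],s['finger_gap'],grip_point_offset)
for n in ("side","top","wrist"):
    c=camera(n);cv2.imwrite(f"pics/{n}0.png",c["image"])
    np.savez(f"{n}0.npz",**c)
    print(n,c["fx"],c["fy"],c["cx"],c["cy"],np.round(c["cam_to_world"],3).tolist(),[k for k in c])
E
```

```text
pics
0.0 [ 274.37683146 -561.18544393  230.73143503] 85.22483385336923 -18.700000000000003
side 378.96693560521703 378.96693560521703 255.73425062272216 189.0838908780907 [[-0.965, 0.158, -0.208, 257.795], [-0.261, -0.53, 0.807, 956.819], [0.018, 0.833, 0.553, 814.066], [0.0, 0.0, 0.0, 1.0]] ['image', 'range_z', 'fx', 'fy', 'cx', 'cy', 'cam_to_world']
top 381.344835729575 381.344835729575 263.8474465949745 183.39693339230521 [[-0.004, 0.979, -0.206, 281.922], [-1.0, -0.004, 0.001, 0.589], [0.0, 0.206, 0.979, 1272.061], [0.0, 0.0, 0.0, 1.0]] ['image', 'range_z', 'fx', 'fy', 'cx', 'cy', 'cam_to_world']
wrist 297.3186396354542 297.3186396354542 256.26510904817746 188.74462450429345 [[0.439, 0.855, 0.277, 345.138], [-0.899, 0.418, 0.134, -527.252], [-0.001, -0.308, 0.951, 372.908], [0.0, 0.0, 0.0, 1.0]] ['image', 'range_z', 'fx', 'fy', 'cx', 'cy', 'cam_to_world']
```

View pics/top0.png

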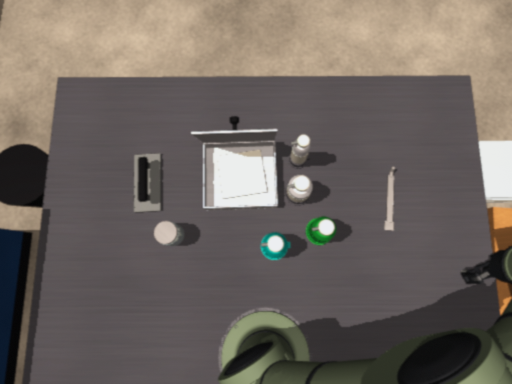

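View pics/side0.png

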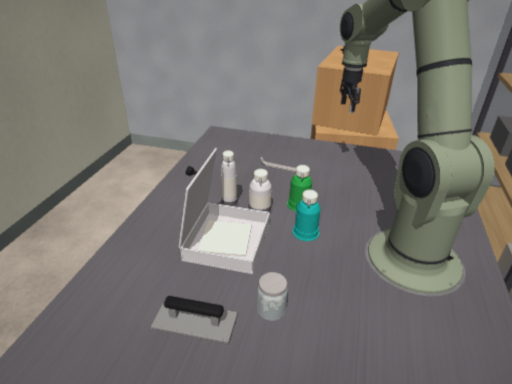

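View pics/wrist0.png

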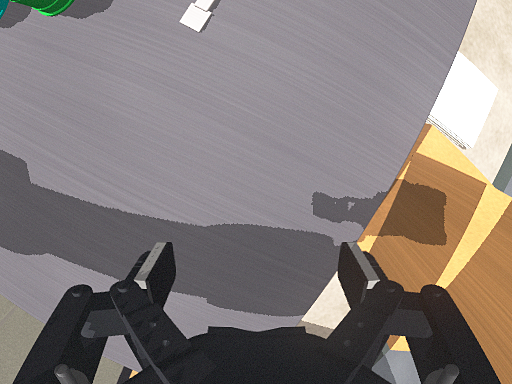

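Top view: tray about (240,175), lid upright with its knob at (234,122). The tall can's cap is at about (303,142) and the short can's at about (299,183). The turquoise (275,244) and green (320,229) look-alikes stand nearer the robot. Next I measure them.

```bash
cat > h.py <<'E'
import numpy as np,cv2
def cloud(c):
    z=c["range_z"];h,w=z.shape;u,v=np.meshgrid(np.arange(w),np.arange(h))
    x=(u-c["cx"])/c["fx"]*z;y=-(v-c["cy"])/c["fy"]*z
    P=np.stack([x,y,-z,np.ones_like(z)],-1)@np.array(c["cam_to_world"]).T
    P=P[...,:3];P[z<=0]=np.nan
    return P
def ray_plane(c,u,v,Z):
    M=np.array(c["cam_to_world"]);d=M[:3,:3]@np.array([(u-c["cx"])/c["fx"],-(v-c["cy"])/c["fy"],-1]);o=M[:3,3]
    return o+d*(Z-o[2])/d[2]
E
python3 - <<'E'
import numpy as np,cv2
from h import *
for n in("top","side"):
    c=dict(np.load(f"{n}0.npz"));P=cloud(c);im=c["image"]
    hsv=cv2.cvtColor(im,cv2.COLOR_BGR2HSV)
    def rep(name,m):
        k,l,st,ce=cv2.connectedComponentsWithStats(m.astype(np.uint8))
        for i in range(1,k):
            if st[i,4]>=20:
                q=P[l==i];print(n,name,st[i].tolist(),ce[i].round(1),np.nanmedian(q,0).round(1),np.nanmin(q,0).round(0),np.nanmax(q,0).round(0))
    reg=(P[...,0]>400)&(P[...,0]<760)&(P[...,1]>-260)&(P[...,1]<-60)
    rep("short",reg&(abs(P[...,2]-157)<5)&(hsv[...,1]<60)&(hsv[...,2]>150))
    rep("tall",reg&(abs(P[...,2]-211)<5))
    rep("knob",(P[...,0]>600)&(P[...,0]<850)&(abs(P[...,1]-70)<130)&(P[...,2]>150)&(hsv[...,2]<60))
    rep("lid",(P[...,0]>600)&(P[...,0]<850)&(abs(P[...,1]-70)<150)&(P[...,2]>100)&(hsv[...,2]>60))
    rep("rim",(P[...,0]>400)&(P[...,0]<850)&(abs(P[...,1]-70)<150)&(abs(P[...,2]-50)<6))
im=cv2.imread("pics/top0.png")[100:270,130:420];cv2.imwrite("pics/topz.png",cv2.resize(im,None,fx=2.7,fy=2.7,interpolation=cv2.INTER_CUBIC))
im=cv2.imread("pics/side0.png")[130:280,160:340];cv2.imwrite("pics/sidez.png",cv2.resize(im,None,fx=4,fy=4,interpolation=cv2.INTER_CUBIC))
E
```

```text
top short [294, 176, 15, 15, 166] [301.4 182.7] [ 517.3 -112.1  156.3] [ 496. -133.  152.] [539. -91. 162.]
top short [321, 219, 10, 4, 28] [325.6 221. ] [ 403.1 -180.6  155.8] [ 400. -194.  152.] [ 409. -168.  161.]
top tall [296, 135, 13, 12, 108] [302.6 140.1] [ 633.7 -114.9  210.1] [ 616. -130.  206.] [650. -95. 216.]
top knob [230, 116, 9, 14, 87] [234.1 121.3] [676.2  83.2 251.8] [657.  72. 236.] [691.  95. 260.]
top lid [191, 128, 86, 13, 782] [235.1 134.7] [649.8  82.6 215.9] [636. -36. 100.] [674. 203. 271.]
top rim [203, 141, 74, 67, 298] [232.  175.6] [536.5 112.7  49.1] [461. -40.  44.] [686. 203.  56.]
top rim [268, 140, 8, 37, 58] [273.4 155.3] [639.5 -34.5  48.7] [564. -38.  45.] [685. -15.  56.]
side short [222, 167, 13, 5, 37] [228.2 169.2] [626.2 -91.  158.4] [ 611. -108.  152.] [650. -84. 162.]
side short [254, 169, 13, 9, 77] [260.1 172.9] [ 517.9 -105.3  154.7] [ 498. -129.  152.] [539. -81. 158.]
side tall [223, 151, 10, 6, 43] [227.6 153.4] [ 633.1 -108.5  208.3] [ 618. -128.  206.] [650. -94. 211.]
side knob [186, 167, 10, 9, 64] [190.1 171. ] [678.2  93.9 248.1] [664.  76. 236.] [689. 102. 258.]
side lid [180, 149, 37, 88, 1128] [197.2 191. ] [653.1 110.6 195. ] [636. -36. 100.] [675. 210. 268.]
side rim [251, 201, 15, 5, 39] [257.3 203.2] [515.4 -74.8  50.5] [491. -79.  44.] [541. -70.  56.]
side rim [178, 203, 92, 60, 401] [222.7 233.9] [585.8 128.1  47.8] [459. -42.  44.] [686. 209.  56.]
```

View pics/topz.png

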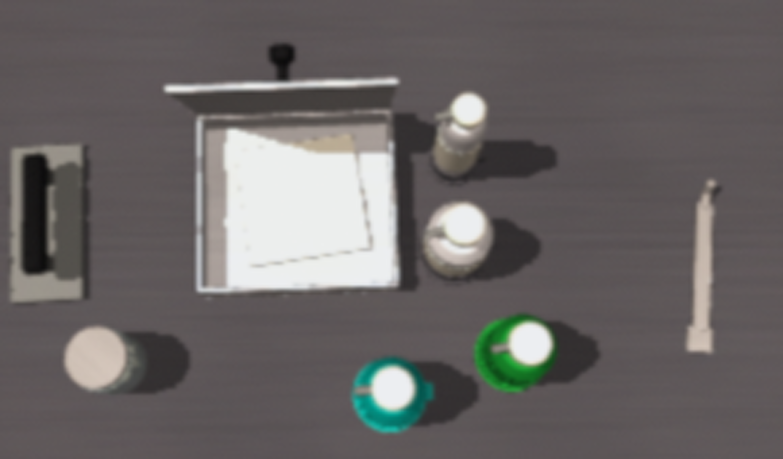

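View pics/sidez.png

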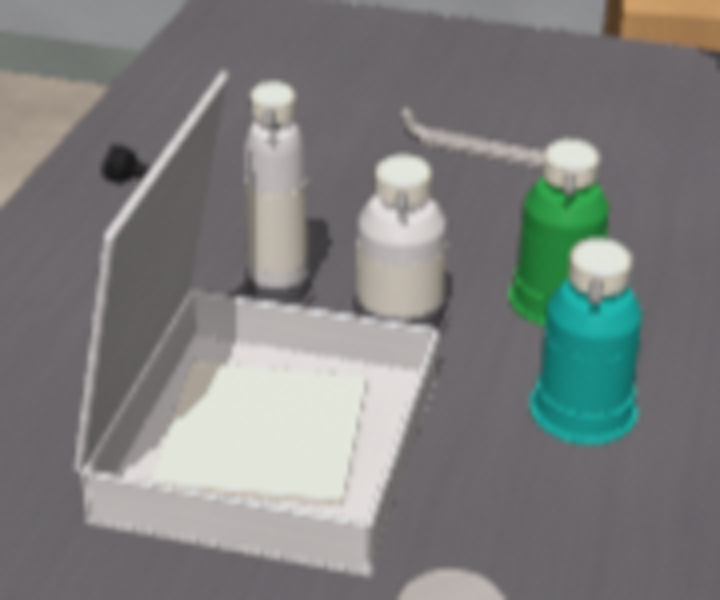

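```bash
python3 - <<'E'
import numpy as np,cv2
from h import *
for n in("top","side"):
    c=dict(np.load(f"{n}0.npz"));P=cloud(c);im=c["image"]
    v=im.max(-1)
    m=(P[...,0]>600)&(P[...,0]<720)&(P[...,1]>-30)&(P[...,1]<200)&(P[...,2]>75)&(P[...,2]<262)&(v>60)
    q=P[m]
    for _ in range(4):
        A=np.c_[q[:,1],q[:,2],np.ones(len(q))];s=np.linalg.lstsq(A,q[:,0],rcond=None)[0];r=q[:,0]-A@s;q=q[abs(r)<max(2.5,2*np.std(r))]
    print(n,"x=",s.round(4),"n",len(q),"std",r.std().round(2),"at z50,270 y82:",[round(float(s@[82,z,1]),1) for z in(50,270)])
    # rim by ray plane: bright tray outline
    m=(abs(P[...,2]-50)<3)&(P[...,0]>420)&(P[...,0]<700)&(abs(P[...,1]-82)<150)
    if n=="top":
        q=P[m][:,:2].astype(np.float32)
        print(cv2.minAreaRect(q)); print(cv2.boxPoints(cv2.minAreaRect(q)).round(0).tolist())
c=dict(np.load("top0.npz"))
# ray checks
print("short cap ray",ray_plane(c,301.4,182.7,157),"tall",ray_plane(c,302.6,140.1,211))
c=dict(np.load("side0.npz"));print("short cap side",ray_plane(c,260.5,173,157))
E
```

```text
top x= [-3.080000e-02 -2.034000e-01  6.955635e+02] n 629 std 0.3 at z50,270 y82: [682.9, 638.1]
((572.6460571289062, 80.98356628417969), (220.84121704101562, 238.25827026367188), 1.6820629835128784)
[[459.0, 197.0], [466.0, -41.0], [687.0, -35.0], [680.0, 203.0]]
side x= [-2.990000e-02 -2.037000e-01  6.955876e+02] n 1016 std 0.45 at z50,270 y82: [683.0, 638.1]
short cap ray [ 517.88551533 -112.71914969  157.        ] tall [ 633.27101484 -113.82419203  211.        ]
short cap side [ 515.66920806 -101.46965281  157.        ]
```

```bash
python3 - <<'E'
from workcell import *
import numpy as np
s=read_state();R=np.array(s['tool_rot']);print(R.round(2).tolist())
# camera dir in world now = (0.9,0.43,0); keep that sense: tool y along +/-x
d=R[:,1]@np.array([.9,.43,0]);sg=np.sign(d);y=np.array([sg,0,0]);z=np.array([0,0,-1.]);x=np.cross(y,z)
F=np.c_[x,y,z];np.save("F.npy",F);print(F.tolist())
for p in([517.5,-112.3,260],[517.5,-112.3,147],[720,12,300],[720,12,215],[500,12,50]):
    print(p,inverse_kinematics(p,F))
E
```

```text
[[0.44, -0.9, -0.0], [-0.9, -0.44, 0.0], [-0.0, 0.0, -1.0]]
[[-0.0, -1.0, 0.0], [-1.0, 0.0, 0.0], [-0.0, 0.0, -1.0]]
[517.5, -112.3, 260] [ 0.20984354  0.34049042 -0.13936734  1.81249738  0.05543262  0.9923641
 -1.52274125]
[517.5, -112.3, 147] [ 0.168208    0.48441754 -0.08867789  1.92675902  0.06167893  0.73298315
 -1.52697277]
[720, 12, 300] [-0.02002477  0.63688064 -0.14325606  1.21702901  0.08838586  1.29362936
 -1.73051479]
[720, 12, 215] [-0.04024906  0.69604366 -0.10304573  1.32436057  0.0731694   1.12484761
 -1.72184116]
[500, 12, 50] [-0.10045257  0.61454422 -0.05607271  2.05323322  0.07063652  0.47557158
 -1.77989825]
```

```bash
python3 - <<'E'
from workcell import *
import numpy as np,cv2
F=np.load("F.npy")
p=read_state()['eef_pos']
movel([p[0],p[1],290])
clamp()
movep([517.5,-112.3,260],F)
s=read_state();print(s['time'],s['eef_pos'],s['ft_force'],s['finger_gap'])
for n in("top","wrist","side"): cv2.imwrite(f"pics/{n}1.png",camera(n)["image"])
E
```

```text
3.3167 [ 517.42260928 -113.24041074  260.03122721] [-1.13943838  0.02269567 -0.51092982] 0.24944557723140862
```

View pics/wrist1.png

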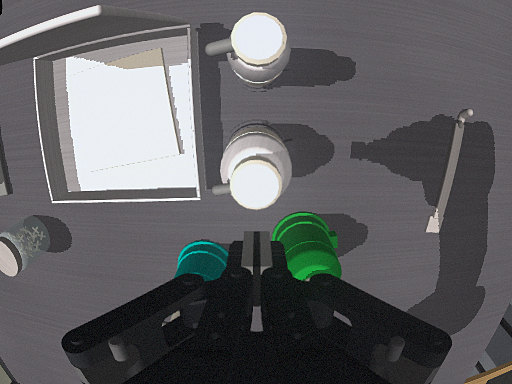

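View pics/side1.png

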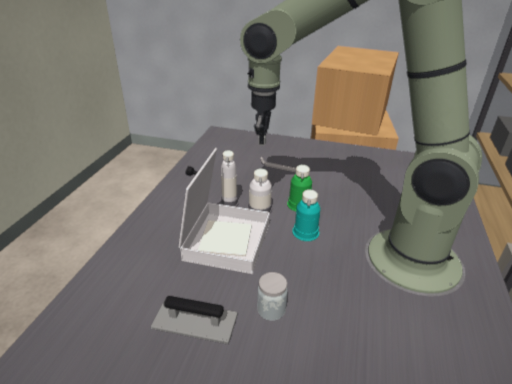

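Wrist view: the short cap is at (256,184), in line with the closed fingers, and its ray confirms x≈517. Now I press.

```bash
python3 - <<'E'
from workcell import *
import numpy as np,cv2
movel([517.5,-112.3,166],max_speed=120)
s=read_state();print(s['time'],s['eef_pos'],s['ft_force'])
z=166
hit=movel([517.5,-112.3,142],max_speed=20,guard=14)
s=read_state();print(hit,s['time'],s['eef_pos'],s['ft_force'])
wait(0.3)
s=read_state();print(s['time'],s['eef_pos'],s['ft_force'])
cv2.imwrite("pics/wrist2.png",camera("wrist")["image"])
E
```

```text
4.4 [ 517.8616422  -112.33780596  166.58691359] [ 0.45417429 -0.80485303  0.475571  ]
True 5.3083 [ 517.61234916 -112.32757695  146.96717075] [-4.30324005  1.34662444 13.80600069]
5.6083 [ 517.63203279 -112.33668961  146.95933711] [-4.41305984  0.9243854  13.99309048]
```

View pics/wrist2.png

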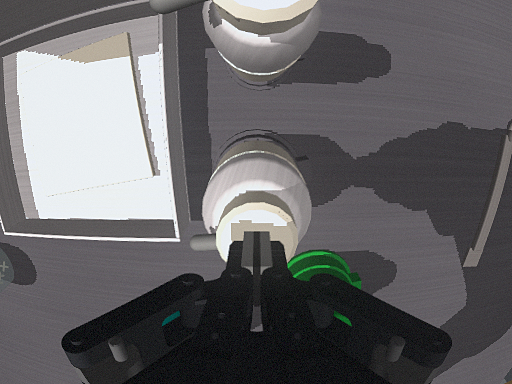

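Stop reached: z 147.0, exactly 10 mm below the 157 mm rest height, at 14 N, which is well above the spring's 5 N. I back off, check that the cap sprang up, then go behind the lid on its +y side, away from the cans and the knob.

```bash
python3 - <<'E'
from workcell import *
import numpy as np,cv2
from h import *
F=np.load("F.npy")
movel([517.5,-112.3,320],max_speed=200)
movep([705,155,320],F)
s=read_state();print(s['time'],s['eef_pos'],s['ft_force'])
c=camera("top");cv2.imwrite("pics/top3.png",c["image"]);P=cloud(c)
m=(np.hypot(P[...,0]-517.5,P[...,1]+112.3)<15);print("cap z",np.nanmedian(P[m][:,2]),m.sum())
c=camera("side");cv2.imwrite("pics/side3.png",c["image"])
E
```

```text
7.9167 [705.06280588 153.18861821 320.20397016] [0.55698714 0.42067178 0.23864975]
cap z 156.4406019701844 76
```

View pics/side3.png

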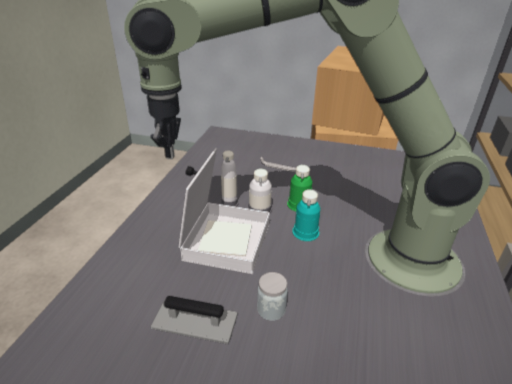

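```bash
cat > plan.py <<'E'
import numpy as np
Y=155;H=np.array([680.7,50.])
def tcp(th,s): 
    c=H+s*np.array([-np.cos(th),np.sin(th)])+6*np.array([np.sin(th),np.cos(th)])
    return [c[0]+11,Y,c[1]]
TH=[1.30,1.15,1.0,.85,.7,.55,.4,.25,.12]
S=[165,166,168,170,172,175,178,181,184]
E
python3 -c "
from plan import *
for t,s in zip(TH,S): print(t,np.round(tcp(t,s)))"
```

```text
1.3 [653. 155. 211.]
1.15 [629. 155. 204.]
1.0 [606. 155. 195.]
0.85 [584. 155. 182.]
0.7 [564. 155. 165.]
0.55 [546. 155. 147.]
0.4 [530. 155. 125.]
0.25 [518. 155. 101.]
0.12 [510. 155.  78.]
```

The cap is back up (156.4 mm). In the side view the gripper, at about (167,150), stands behind the lid. I descend and sweep the lid shut.

```bash
python3 - <<'E'
from workcell import *
import numpy as np,cv2
from plan import *
print(movel([705,Y,213],max_speed=120,guard=15))
print(movel([675,Y,213],max_speed=80,guard=15))
for t,s in zip(TH,S):
    g=movel(tcp(t,s),max_speed=70,guard=35)
    st=read_state();print(t,g,round(st['time'],2),st['eef_pos'].round(1),st['ft_force'].round(1))
    if g: break
cv2.imwrite("pics/side4.png",camera("side")["image"])
E
```

```text
False
False
1.3 False 10.04 [653.6 155.  210.8] [-0.2 -0.3  0.5]
1.15 False 10.55 [629.5 155.1 204.1] [0.2 0.1 0.4]
1.0 False 11.06 [606.2 155.1 194.8] [0.1 0.2 0.8]
0.85 False 11.57 [584.1 155.  181.8] [-0.5  0.9 -0.2]
0.7 False 12.09 [564.1 155.  165.5] [-0.6 -0.  -0.2]
0.55 False 12.62 [545.5 155.  146.5] [-0.4 -0.7  0.3]
0.4 False 13.15 [530.  155.1 124.8] [0.8 0.3 0.2]
0.25 False 13.69 [517.7 155.1 100.5] [-0.8  0.2  0.3]
0.12 False 14.18 [509.7 155.1  77.9] [-0.7  0.5  0.1]
```

View pics/side4.png

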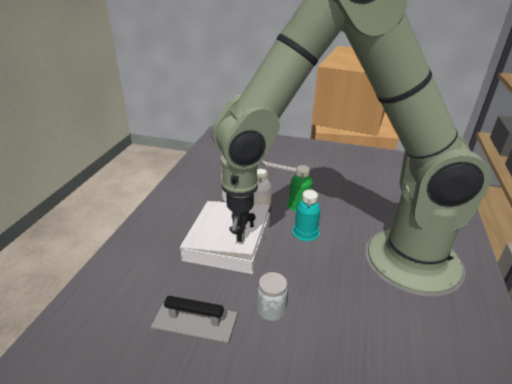

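The lid now appears nearly shut, with the tip on it at (238,236). I press it home with a guard.

```bash
python3 - <<'E'
from workcell import *
import numpy as np,cv2
from plan import *
from h import *
g=movel([505,Y,51],max_speed=30,guard=20)
s=read_state();print(g,s['time'],s['eef_pos'],s['ft_force'])
wait(0.3)
movel([505,Y,200],max_speed=150)
movep([400,250,300],np.load("F.npy"))
s=read_state();print(s['time'],s['ft_force'])
for n in("top","side"):
    c=camera(n);cv2.imwrite(f"pics/{n}5.png",c["image"]);P=cloud(c)
    m=(abs(P[...,0]-573)<95)&(abs(P[...,1]-82)<105)&(abs(P[...,2]-56)<60)&(c["image"].max(-1)>100)
    q=P[m]
    for _ in range(4):
        A=np.c_[q[:,0]-573,q[:,1]-82,np.ones(len(q))];k=np.linalg.lstsq(A,q[:,2],rcond=None)[0];r=q[:,2]-A@k;q=q[abs(r)<3]
    print(n,k.round(4),len(q))
    if n=="top":
        for nm,xy in(("short",(517.5,-112.3)),("tall",(634,-114))):
            m=np.hypot(P[...,0]-xy[0],P[...,1]-xy[1])<13;print(nm,np.nanmedian(P[m][:,2]))
E
```

```text
True 14.95 [506.01508608 155.01168051  56.453395  ] [-4.10660837 -1.70430736 17.19461832]
17.0833 [-0.55003931 -0.90203456 -0.3037564 ]
top [-3.10000e-03 -1.80000e-03  5.59918e+01] 2703
short 156.30948139083102
tall 210.6814416027538
side [-5.00000e-04  7.00000e-04  5.47671e+01] 2356
```

View pics/side5.png

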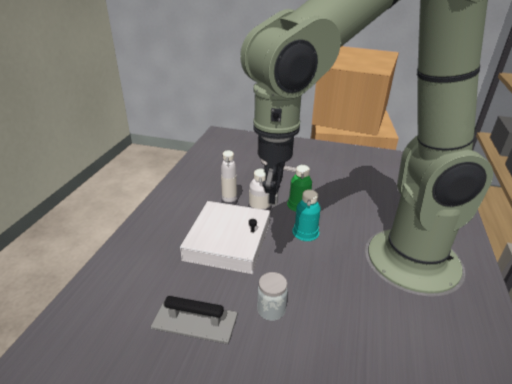

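View pics/top5.png

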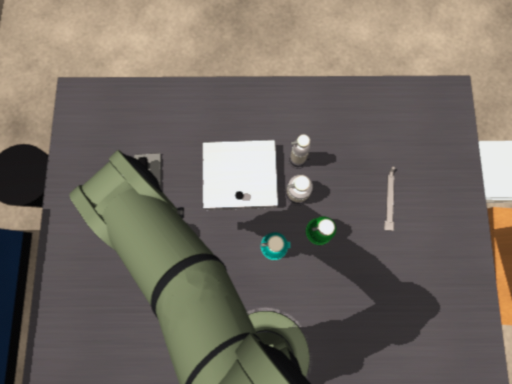

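The lid lies flat at 56.0 mm with a slope of about 0.003 rad, both caps are up, and the robot is clear of everything. In the side view the float (195,318) and jar (272,296) are where they were. I hand it in.

```bash
python3 -c "
from workcell import *
print(finish_job(), read_state()['time'])"
```

```text
the job is handed in; nothing more can be done
the job is handed in; nothing more can be done
```

I pressed the short can's cap fully down and let it spring back, then shut the tray's lid and handed the job in at about 17 s.

- **Cap press:** I pressed with the closed fingers until they met the stop at z 147.0 mm, 10 mm below rest, at 14 N. Afterwards the cap measured 156.4 mm, so it is back up.
- **Lid:** I swept it shut from behind, on the side away from the cans, then pressed it home to a 20 N guard with the fingertip stopping at z 56.5 mm. The top camera shows it flat at 56.0 mm with about 0.003 rad of slope. The side camera read 54.8 mm, which is within its 2 mm calibration.
- **Left alone:** The tall can's cap stayed up at 210.7 mm. The float, pry bar and jar look unmoved in the pictures. I did not measure them again, and the tile is now hidden under the lid.

No check failed. The gripper was clear of everything at the end, and the highest force I read on the tool was about 17 N.

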